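Count to the third gap and file the case

TASK

Starting at the rack's red end, run the closed fingertips along the top rail, staying down on it, so that they press down the sprung black counting tabs of the first, second and third gaps in turn, and go no further along than the third (every gap counts, filled or empty). Then, without lifting it, push the blue case along the rack's front tray until it faces that third gap, and push it into the gap, fully home against the stop at the back. Leave the jar, the two filed cases and the brush where they are.

Things in the scene. Friction and masses are not known exactly. Their poses are not given: they have to be found in the camera images.
- rack: Fixed case rack on the bench, 180 (x) by 352 (y) mm, 58 mm tall at the rail. Origin: on its underside, at bench level, under the nose of the middle divider; x points from the front tray into the gaps, y along the row of gaps, z up; its yaw varies. All rack x, y, z below are in this frame. Its wooden floor has its top at z = 6 mm.
- tray_mid (a point): Middle of the rack's front tray, on its floor (rack x = -45, y = 0, z = 6 mm). The tray runs along y between the front lip (x = -96 to -90 mm, top at z = 14 mm) and the divider noses at x = 0, and is open at both y ends.
- gaps_mid (a point): Foot of the nose of the middle divider (rack x = 0, y = 0, z = 6 mm). Seven white dividers, 8 mm thick, rounded noses at x = 0, tops at z = 50 mm, stand at y = 0, +-48, +-96, +-144 mm. The six gaps between them, 40 mm wide, are centred at y = 120, 72, 24, -24, -72, -120 mm and run from x = 0 to the stop strip's face at x = 66 mm (strip top z = 22 mm).
- rail_mid (a point): Middle of the top of the fixed aluminium rail that lies on the dividers at the back (rack x = 72, y = 0, z = 58 mm). It is 22 mm wide in x, 352 mm long in y and 8 mm thick; the sprung tabs stand on it along its middle line, one behind each gap.
- red_end_top (a point): Centre of the top of the red plate (24 x 30 mm, 4 mm thick) fixed on one end of the top rail, at rack x = 72 mm, y = +160 or -160 mm (which end varies; a like white plate is at the other end), z = 62 mm. Gaps and tabs are counted from this end.
- case_center (a point): Blue closed plastic case, loose, a box 70 mm long (x) by 34 mm wide (y) by 40 mm tall, about 100 g, this point at its centre, half-way up. It stands on the floor of the front tray near one end of the tray (either), its length across the tray, along rack x. Fully home in a gap its centre is at rack x = 31 mm and its near end stands 4 mm out.
- filed_a_center (a point): Centre of a grey case of the same size, already filed in the gap at rack y = 120 mm; leave it alone.
- filed_b_center (a point): Centre of a green case of the same size, already filed in the gap at rack y = -72 mm; leave it alone.
- jar_center (a point): Centre of a small amber jar with a white lid, 40 mm in diameter and 50 mm tall, standing loose in the front tray, at the other end from the blue case; leave it alone.
- brush_grip (a point): Handle of a loose brush, 160 mm long, lying on the bench at the left (+y) side of the rack; leave it alone.
- tab1 (a joint): Travel (m) of the black sprung counting tab behind the gap at rack y = 120 mm: 0 standing up, 0.006 flush with the rail. A hump 32 mm long in y, 14 mm wide, flat crest 6 mm long at rack z = 64 mm, 25-degree ramps at both ends: a fingertip running along the rail rides over it. Light spring (0.7 N at first, 2.8 N at the bottom), springs back. It counts as pressed at 2 mm.
- tab2 (a joint): Travel (m) of the black sprung counting tab behind the gap at rack y = 72 mm: 0 standing up, 0.006 flush with the rail. Same shape and spring as tab1.
- tab3 (a joint): Travel (m) of the black sprung counting tab behind the gap at rack y = 24 mm: 0 standing up, 0.006 flush with the rail. Same shape and spring as tab1.
- tab4 (a joint): Travel (m) of the black sprung counting tab behind the gap at rack y = -24 mm: 0 standing up, 0.006 flush with the rail. Same shape and spring as tab1.
- tab5 (a joint): Travel (m) of the black sprung counting tab behind the gap at rack y = -72 mm: 0 standing up, 0.006 flush with the rail. Same shape and spring as tab1.
- tab6 (a joint): Travel (m) of the black sprung counting tab behind the gap at rack y = -120 mm: 0 standing up, 0.006 flush with the rail. Same shape and spring as tab1.
- case: The blue case itself: origin at the centre of its underside, axes as for its centre point. Friction with the floor is about 0.6: push it low, or it may tip over sideways. A single narrow push turns it unless aimed at its middle; two fingers a little apart along its side keep it straight and off the divider noses. A slightly turned case is squared by the rounded divider noses as it goes in.
Things that resemble listed ones, but are neither listed nor needed, are in the scene too. Several things have the shape of the case; the one meant has the colours described above.

How it is judged:
On the way, in this order (a step that is already met when the one before it is completed fails the run):
1. the first tab from the red end is pressed down by 2 mm or more (((y of red_end_top in the frame of rack above 0 m and value of joint tab1 above 0.002 m) or (y of red_end_top in the frame of rack below 0 m and value of joint tab6 above 0.002 m))), for 0.05 s.
2. the closed fingertips move on from the first tab towards the second, staying down near the rail (not lifted over 10 mm off it) (z of the grasp point in the frame of rack below 0.09 m and x of the grasp point in the frame of rack above 0.04 m and ((y of red_end_top in the frame of rack above 0 m and y of the grasp point in the frame of rack between 0.084 and 0.108 m) or (y of red_end_top in the frame of rack below 0 m and y of the grasp point in the frame of rack between -0.108 and -0.084 m))), for 0.05 s.
3. the second tab from the red end is pressed down by 2 mm or more (((y of red_end_top in the frame of rack above 0 m and value of joint tab2 above 0.002 m) or (y of red_end_top in the frame of rack below 0 m and value of joint tab5 above 0.002 m))), for 0.05 s.
4. the closed fingertips move on from the second tab towards the third, staying down near the rail (z of the grasp point in the frame of rack below 0.09 m and x of the grasp point in the frame of rack above 0.04 m and ((y of red_end_top in the frame of rack above 0 m and y of the grasp point in the frame of rack between 0.036 and 0.06 m) or (y of red_end_top in the frame of rack below 0 m and y of the grasp point in the frame of rack between -0.06 and -0.036 m))), for 0.05 s.
5. the third tab from the red end is pressed down by 2 mm or more (((y of red_end_top in the frame of rack above 0 m and value of joint tab3 above 0.002 m) or (y of red_end_top in the frame of rack below 0 m and value of joint tab4 above 0.002 m))), for 0.05 s.
6. the blue case is in the third gap from the red end, fully home (((y of red_end_top in the frame of rack above 0 m and y of case_center in the frame of rack between 0.018 and 0.03 m) or (y of red_end_top in the frame of rack below 0 m and y of case_center in the frame of rack between -0.03 and -0.018 m)) and x of case_center in the frame of rack above 0.027 m and z of case_center in the frame of rack below 0.03 m and angle between case_center's own z axis and vertical below 0.1 rad and angle between the x axis of case_center and the x axis of rack, either way round below 0.15 rad), for 0.2 s.
At the end, for the whole second after the job is handed in: The blue case is at rest, upright on the rack's floor in the third gap counted from the red end, within 4 mm of the stop and 6 mm of the gap's middle line, square within 0.15 rad; the filed cases have moved less than 8 mm, the jar less than 12 mm and the brush less than 20 mm (all of step 6 and linear speed of case below 0.02 m/s and distance of each of filed_a_center, filed_b_center from where it was at the start of the episode below 0.008 m and distance of jar_center from where it was at the start of the episode below 0.012 m and distance of brush_grip from where it was at the start of the episode below 0.02 m); the robot touches nothing.
It fails at once if a tab beyond the third from the red end is pressed (by 3 mm or more) (((y of red_end_top in the frame of rack above 0 m and value of joint tab4 above 0.003 m) or (y of red_end_top in the frame of rack below 0 m and value of joint tab3 above 0.003 m)) or ((y of red_end_top in the frame of rack above 0 m and value of joint tab5 above 0.003 m) or (y of red_end_top in the frame of rack below 0 m and value of joint tab2 above 0.003 m)) or ((y of red_end_top in the frame of rack above 0 m and value of joint tab6 above 0.003 m) or (y of red_end_top in the frame of rack below 0 m and value of joint tab1 above 0.003 m))).
It fails at once if the blue case is lifted by more than 8 mm (z of case_center in the frame of rack above 0.034 m).
It fails at once if the blue case is tipped by more than 0.4 rad (angle between case_center's own z axis and vertical above 0.4 rad).
It fails at once if a bystander is disturbed: a filed case moved 8 mm, the jar 12 mm or the brush 20 mm (distance of any of filed_a_center, filed_b_center from where it was at the start of the episode above 0.008 m or distance of jar_center from where it was at the start of the episode above 0.012 m or distance of brush_grip from where it was at the start of the episode above 0.02 m).
It also fails if it takes over 70 s, if anything falls off the work surface, if the arm or the gripper's body presses on something with over 40 N, if the wrist force passes 120 N, or if a joint passes its speed limit or range.

ROBOT

A 6-joint arm with a two-finger parallel gripper is mounted at the origin on the work surface. World frame = base frame: x ahead of the robot, y to its left, z up, the work surface at z = 0. Lengths are in m, angles in rad, forces in N, time in s.
With the tool pointing down it reaches from about 0.35 to 0.775 m from the base axis. Payload 5.5 kg.
Tool frame: the origin (TCP) lies on the centre line of the jaws, within the pads' length; the fingertips stand 8 mm ahead of it and the grasp point (between the pads) lies 11 mm behind it; z points along the fingers, y is the direction in which the jaws open and shut (so a half turn about z gives the same grasp; the last joint's range is limited). The gripper opens to 85 mm and grips with 20 to 120 N. Pads are 22 mm wide; open, the fingers measure 114 mm over their backs; the gripper's body (76 mm by 85 mm) begins 54 mm behind the grasp point. The pads swing forward as they close: fully open they stand 13 mm farther back than shut.
Start: joints at [-1.364, 0.313, 0.046, 1.304, 0, 1.431], TCP at [0.195, -0.541, 0.239] pointing down, gripper open.
Joint ranges: [-2.76, 2.76], [-0.86, 1.69], [-1.03, 1.26], [-2.2, 2.34], [-1.47, 1.5], [-3.14, 3.14]. Speed limits (rad/s): [2.57, 2.57, 3.14, 3.14, 3.14, 3.14].

INTERFACE

Orientations are given as a unit quaternion [w, x, y, z].
In Python, from workcell import env gives the robot as it stands. The module is installed in compiled form; this text tells all that it offers.
- The arm moves only by the tool play_rows, never from a script. Its argument "steps" is a list of rows, each an object with "claw": the closure in counts, from 0 (fully open) to 255 (shut); "dp": the shift along the tool's x, y, z in m, a list of three; "angular": the turn, a rotation vector about the tool's x, y, z in degrees, a list of three. In form: [{"claw": claw, "dp": [dx, dy, dz], "angular": [wx, wy, wz]}, ...]. A call has exactly 8 rows; each row shifts and turns the commanded pose from where the row before left it, along the tool's axes as they then stand; what a row does not reach is not made up. A row lasts 1/12 s, in which the tool goes at most 41.7 mm and 7.16 degrees, less where a joint would pass 70% of its speed; a pose out of reach is approached as far as the arm can. A call is refused whole if a number of a shift passes 0.0417 or a number of a turn 7.16, either way. A call with a gripper value outside its range is refused whole. The fingers move at their own pace and stop on an object; "force" is the grip in N (left out, the last holds). Time passes only in rows, so rows that do not move let the fingers close, or fill a call up. It gives the time, the measured TCP pose, the force and the opening at its end, in the units of the state.
- env.get_state(): the state, without advancing time (a new reading comes with each control period).
- env.read_camera(name): name is "scene" or "top"; returns (picture, depth): 384x512x3 uint8, red, green, blue; 384x512 float32, m along the optical axis (not along the pixel's ray), 0 where there is no reading.
- env.calibration(name): a dict with "fx", "fy", "cx", "cy" (pixels), "world_from_camera" (4x4, takes a point from camera to world coordinates). Camera axes: x right, y down, z forward; pixel columns grow to the right and rows downward; lengths in m; the calibration is good to about 2 mm. A picture is of the moment at which its call begins. calibration takes no time and is no camera call.
- env.hand_in(): hands the job in, once; it reports no verdict.
The state is a dict: "clock": time; "joint_pos": joint angles; "qvel": joint speeds; "tau": joint torques, N m; "tcp_pos": TCP position; "orientation": TCP orientation; "wrist_force": force on the tool from outside, world axes, zero at the start; "ft_torque": the same for the moment, N m; "finger_gap": finger opening in m.
Only numpy, scipy, OpenCV 4.12 (cv2) and the standard library are available. Lean on these libraries where they do the work, as an engineer would, in place of code of your own. Each camera call takes 0.05 s, during which the arm holds its last target. There are 200 camera calls.

## Working session

There is one attempt and no reset: what is moved stays moved. The work goes in short steps, Python scripts to look and compute and a tool call to move; the robot and the scene stay as the last step left them, time stands still between calls to the robot, and variables do not carry over. Pictures are saved under pics/ and viewed, about 8 in all and at most 12, crops included, and the job is handed in when it is done.

Besides the shell and the picture viewer there is one more tool, called after "Emit:" in YAML: its name, and indented under it one key for each argument. play_rows: Moves the arm, as the interface text tells. Its arguments: {"type":"object","properties":{"steps":{"type":"array","items":{"type":"object","properties":{"claw":{"type":"number"},"dp":{"type":"array","items":{"type":"number"}},"angular":{"type":"array","items":{"type":"number"}}}}},"force":{"type":"number"}},"required":["steps"]}

```bash
mkdir -p pics; cat > h.py <<'E'
import numpy as np, cv2
from workcell import env
def shot(name):
    im,d=env.read_camera(name); return im,d,env.calibration(name)
def world(d,c,u,v):
    z=d[v,u]; p=np.stack([(u-c['cx'])/c['fx']*z,(v-c['cy'])/c['fy']*z,z,np.ones_like(z)],-1)
    return p@np.array(c['world_from_camera']).T
def grid(d,c):
    v,u=np.mgrid[:384,:512]; return world(d,c,u,v)[...,:3]
E
python3 - <<'E'
from h import *
for n in('top','scene'):
    im,d,c=shot(n); np.savez(n+'0.npz',im=im,d=d)
    cv2.imwrite(f'pics/{n}0.png',cv2.resize(im[...,::-1],(800,600)))
    print(n,np.round(c['world_from_camera'],3).tolist(),c['fx'],c['cx'],c['cy'])
print(env.get_state())
E
```

```text
top [[-0.015, -0.993, 0.117, 0.498], [-1.0, 0.016, 0.008, 0.101], [-0.01, -0.116, -0.993, 0.763], [0.0, 0.0, 0.0, 1.0]] 380.59334591935567 256.16909691849236 191.69156380677902
scene [[-0.26, 0.74, -0.62, 1.096], [0.966, 0.197, -0.17, 0.256], [-0.004, -0.643, -0.766, 0.743], [0.0, 0.0, 0.0, 1.0]] 433.8471357677295 251.11825456169586 188.60033698751027
{'clock': 0.1, 'joint_pos': array([-1.36360993e+00,  3.13954877e-01,  4.51225666e-02,  1.30357867e+00,
       -2.18972162e-06,  1.43119973e+00]), 'qvel': array([-0.00063891, -0.00260568,  0.00243253, -0.00027732,  0.00177336,
        0.00021846]), 'tau': array([ 2.37748231e-03, -4.81726706e+01,  2.99243474e+01,  1.28318233e-02,
       -1.41338819e-04,  5.62585114e-06]), 'tcp_pos': array([ 0.19533285, -0.54036015,  0.23849344]), 'orientation': array([-8.06828801e-04,  9.85004997e-01,  1.72523923e-01, -2.83725693e-05]), 'wrist_force': array([-0.20812662, -0.1697442 , -0.23676651]), 'ft_torque': array([ 0.01417962,  0.01375559, -0.03013986]), 'finger_gap': 0.08577683810726888}
```

View pics/top0.png

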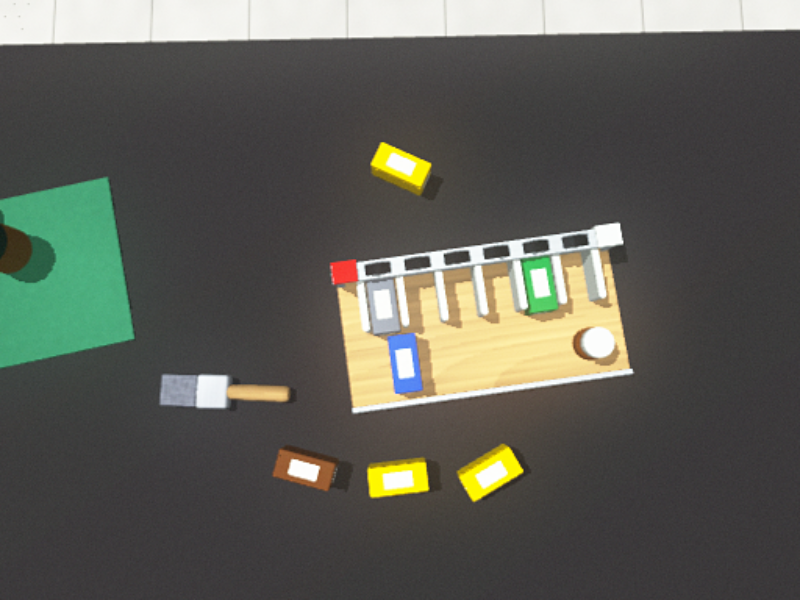

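View pics/scene0.png

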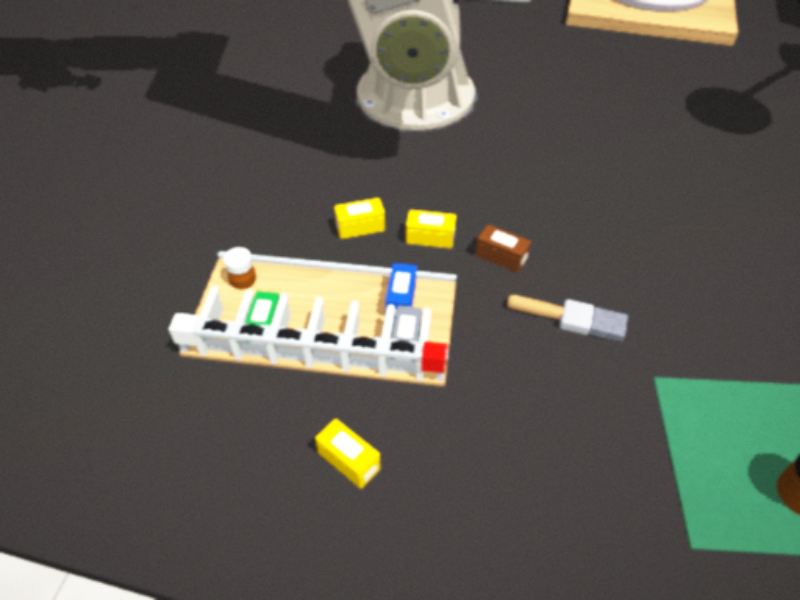

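The top view shows the red plate at (344,272) and the white plate at (608,235), so the count runs from +y and the third gap is rack y=+24. Only one blue case is in view, in the tray at (405,363). The grey case, green case, jar (597,343) and brush are all visible. The yellow and brown cases are decoys. Next I fit the rack frame.

```bash
cat > m.py <<'E'
from h import *
def at_z(c,u,v,z):
    T=np.array(c['world_from_camera']); r=T[:3,:3]@np.array([(u-c['cx'])/c['fx'],(v-c['cy'])/c['fy'],1]); o=T[:3,3]
    return o+r*(z-o[2])/r[2]
def cen(mask):
    n,l,s,ce=cv2.connectedComponentsWithStats(mask.astype(np.uint8)); i=1+np.argmax(s[1:,4]); return ce[i],l==i
E
python3 - <<'E'
from m import *
for n in('top','scene'):
    f=np.load(n+'0.npz'); im=f['im'].astype(int); d=f['d']; c=env.calibration(n); P=grid(d,c)
    R,G,B=im[...,0],im[...,1],im[...,2]
    red=(R>150)&(G<70)&(B<70)&(abs(P[...,2]-.062)<.008); blue=(B>110)&(R<80)&(G<110)
    (ru,rv),rm=cen(red); r=at_z(c,ru,rv,.062); print(n,'red',r,P[rm].mean(0),rm.sum())
    if n=='top':
        wh=(R>180)&(G>180)&(B>180); wh[:, :370]=0; wh[165:]=0; wh[:130]=0
        (wu,wv),wm=cen(wh&(P[...,2]>.05)); print('white',wu,wv,wm.sum(),at_z(c,wu,wv,.062),P[wm].mean(0))
    (bu,bv),bm=cen(blue); print('blue',bu,bv,bm.sum(),at_z(c,bu,bv,.046),np.median(P[bm],0))
    # points on rail height, black tabs
    blk=(im.sum(-1)<170)&(P[...,2]>.055)&(P[...,2]<.075)
    nn,l,s,ce=cv2.connectedComponentsWithStats(blk.astype(np.uint8))
    for i in range(1,nn):
        if s[i,4]>25: print('tab',ce[i],s[i,4],at_z(c,*ce[i],.063),P[l==i].mean(0))
    if n=='top':
        np.save('P.npy',P)
        bl=(P[...,2]>.042)&(P[...,2]<.052)&bm
        # blue top incl white label: hull of mask at height
        q=P[bl][:,:2].astype(np.float32); print('bluetop rect',cv2.minAreaRect(q),P[bl][:,2].mean())
        (gu,gv),gm=cen((G>100)&(R<90)&(B<90)&(P[...,2]>.04)); print('green',cv2.minAreaRect(P[gm][:,:2].astype(np.float32)))
E
```

```text
top red [0.61597039 0.17376404 0.062     ] [0.61606528 0.1738188  0.06148737] 208
white 385.7556270096463 150.67524115755626 311 [ 0.65403912 -0.1365058   0.062     ] [ 0.65440728 -0.13703788  0.0603574 ]
blue 254.5 251.0 2 [0.47136734 0.11191212 0.046     ] [0.47131389 0.11193433 0.0445808 ]
tab [  1.13793103 153.56896552] 58 [0.66045239 0.58681144 0.063     ] [0.66126845 0.58922127 0.05951995]
tab [371.81578947 153.47368421] 38 [ 0.64893016 -0.10993908  0.063     ] [ 0.6491751  -0.11028544  0.06187187]
bluetop rect ((0.4713138937950134, 0.11193433403968811), (0.0018964085029438138, 0.0), 91.52908325195312) 0.04458080082510679
green ((0.6312543153762817, -0.058008041232824326), (0.005220646504312754, 0.03305288776755333), 14.792652130126953)
scene red [0.62096359 0.17739961 0.062     ] [0.62049163 0.17731557 0.06137293] 162
blue 258.85185185185185 169.03703703703704 27 [0.4737799  0.10333631 0.046     ] [0.43420372 0.09467548 0.00124555]
tab [137.19565217 208.02173913] 46 [ 0.65161858 -0.09906144  0.063     ] [ 0.65128078 -0.09933199  0.06249058]
tab [160.70212766 210.42553191] 47 [ 0.64521946 -0.05184803  0.063     ] [ 0.64506045 -0.05195657  0.0627681 ]
tab [184.40425532 213.23404255] 47 [ 0.6397097  -0.00436081  0.063     ] [ 0.63939724 -0.0045474   0.06253756]
tab [208.2745098  216.03921569] 51 [0.63416838 0.04292213 0.063     ] [0.6338088  0.04275224 0.06247747]
tab [232.60869565 218.69565217] 46 [0.62811662 0.09045803 0.063     ] [0.6278715  0.09036395 0.06264845]
tab [257.23076923 221.17307692] 52 [0.62157528 0.13793551 0.063     ] [0.62124007 0.13784474 0.06252418]
```

```bash
python3 - <<'E'
from m import *
for n in('top','scene'):
    f=np.load(n+'0.npz'); im=f['im']; d=f['d']; c=env.calibration(n); P=grid(d,c)
    h=cv2.cvtColor(im,cv2.COLOR_RGB2HSV).astype(int)
    g=im.astype(int).max(-1)
    blk=(g<90)&(P[...,2]>.052)&(P[...,2]<.075)&(P[...,0]<.7)&(abs(P[...,1])<.2)&(P[...,0]>.55)
    nn,l,s,ce=cv2.connectedComponentsWithStats(blk.astype(np.uint8)); T=[]
    for i in range(1,nn):
        if s[i,4]>25: T.append(at_z(c,*ce[i],.063)[:2]); print('tab',ce[i].round(1),s[i,4],T[-1].round(4))
    T=np.array(T); T=T[T[:,1].argsort()[::-1]]
    if len(T)==6:
        y=np.array([120,72,24,-24,-72,-120])/1e3; m=T.mean(0); v=(T*y[:,None]).sum(0)/(y**2).sum(); yaw=np.arctan2(-v[0],v[1])
        o=m-.072*np.array([np.cos(yaw),np.sin(yaw)]); print('yaw',yaw,'scale',np.hypot(*v),'o',o)
    bm=cen((h[...,0]>100)&(h[...,0]<130)&(h[...,1]>130)&(h[...,2]>60))[1]
    bm=cv2.morphologyEx(bm.astype(np.uint8),cv2.MORPH_CLOSE,np.ones((15,15)))>0
    top=bm&(P[...,2]>.040)&(P[...,2]<.052)
    print('blue',bm.sum(),top.sum(),cv2.minAreaRect(P[top][:,:2].astype(np.float32)),P[top].mean(0))
    if n=='top':
        for nm,a in(('jar',P[(P[...,2]>.05)&(P[...,2]<.07)&(P[...,0]<.6)&(P[...,0]>.45)&(abs(P[...,1])<.2)]),): print(nm,a.mean(0),a.min(0),a.max(0))
E
```

```text
tab [367.7 153.8] 104 [ 0.6484 -0.1023]
tab [342.5 157.3] 101 [ 0.6425 -0.0551]
tab [317.2 161. ] 106 [ 0.6364 -0.0077]
tab [292.  164.4] 101 [0.6307 0.0395]
tab [266.5 167.9] 101 [0.6249 0.0871]
tab [241.3 171.4] 101 [0.6189 0.1343]
yaw 0.12379552814189194 scale 0.9935660520261874 o [0.56218618 0.00707314]
blue 630 630 ((0.506416380405426, 0.10355746746063232), (0.06852210313081741, 0.031954582780599594), 7.071594715118408) [0.50621279 0.10349178 0.04549202]
jar [ 0.54776763 -0.06123397  0.0534756 ] [ 0.51019864 -0.14560751  0.05000496] [0.59990743 0.15651239 0.05812543]
tab [137.4 208. ] 58 [ 0.6515 -0.0987]
tab [160.6 210.6] 62 [ 0.6456 -0.0519]
tab [184.3 213.3] 61 [ 0.64   -0.0045]
tab [208.6 216. ] 60 [0.6339 0.0435]
tab [232.8 218.7] 64 [0.628  0.0907]
tab [257.  221.1] 61 [0.6216 0.1375]
yaw 0.1251440823920233 scale 0.9940773143025051 o [0.56532922 0.01045984]
blue 441 414 ((0.5094504952430725, 0.10747896879911423), (0.07451627403497696, 0.03400108963251114), 7.084908962249756) [0.5105068  0.10792768 0.04614258]
```

```bash
cat > go.py <<'E'
from h import *
import sys
O=np.array([.5638,.0088]); YAW=.1245
from scipy.spatial.transform import Rotation as R
def rel(x,y,tip):
    s=env.get_state(); q=s['orientation']; r=R.from_quat(q[[1,2,3,0]]); c,n=np.cos(YAW),np.sin(YAW)
    t=np.array([O[0]+x*c-y*n,O[1]+x*n+y*c,tip+.008]); p=s['tcp_pos']
    tgt=R.from_matrix(np.array([[-n,c,0],[c,n,0],[0,0,-1]]).T)
    w=p[:2]-O; print('t',s['clock'],'rack xy',w@[c,n],w@[-n,c],'tip',p[2]-.008,'F',s['wrist_force'].round(1),'gap',s['finger_gap'],'q6',s['joint_pos'][5])
    print('dp(tool)',(r.inv().apply(t-p)*1e3).round(1),'mm; dp(aligned)',(tgt.inv().apply(t-p)*1e3).round(1),'turn deg',np.degrees((r.inv()*tgt).as_rotvec()).round(2))
if __name__=='__main__': rel(*map(float,sys.argv[1:4]))
E
python3 go.py .072 .155 .13
```

```text
t 0.1 rack xy -0.43380911530372657 -0.4991538411527638 tip 0.23049344449240244 F [-0.2 -0.2 -0.2] gap 0.08577683810726888 q6 1.431199728504864
dp(tool) [ 637.6 -526.4  101.5] mm; dp(aligned) [654.2 505.8 100.5] turn deg [-7.000e-02 -7.000e-02 -7.726e+01]
```

Emit:
play_rows:
  steps:
    - {"claw": 255,"dp": [0,0,0],"angular": [0,0,-7]}
    - {"claw": 255,"dp": [0,0,0],"angular": [0,0,-7]}
    - {"claw": 255,"dp": [0,0,0],"angular": [0,0,-7]}
    - {"claw": 255,"dp": [0,0,0],"angular": [0,0,-7]}
    - {"claw": 255,"dp": [0,0,0],"angular": [0,0,-7]}
    - {"claw": 255,"dp": [0,0,0],"angular": [0,0,-7]}
    - {"claw": 255,"dp": [0,0,0],"angular": [0,0,-7]}
    - {"claw": 255,"dp": [0,0,0],"angular": [0,0,-7]}

```text
clock: 0.77
tcp_pos: [0.1954, -0.5405, 0.2387]
orientation: [-0.0, 0.787, 0.617, 0.0]
wrist_force: [0.9, 0.0, 0.2]
finger_gap: -0.0002
```

```bash
python3 go.py .072 .155 .13
```

```text
t 0.7667 rack xy -0.4337765054753673 -0.4992928280640702 tip 0.23074759591343674 F [0.9 0.  0.2] gap -0.0002077372982265986 q6 0.4477662558882912
dp(tool) [791.6 238.9 101.4] mm; dp(aligned) [654.3 505.8 100.7] turn deg [-2.000e-02 -6.000e-02 -2.092e+01]
```

Emit:
play_rows:
  steps:
    - {"claw": 255,"dp": [0,0,0],"angular": [0,0,-7]}
    - {"claw": 255,"dp": [0,0,0],"angular": [0,0,-7]}
    - {"claw": 255,"dp": [0,0,0],"angular": [0,0,-7]}
    - {"claw": 255,"dp": [0.026,0.02,0],"angular": [0,0,0]}
    - {"claw": 255,"dp": [0.026,0.02,0],"angular": [0,0,0]}
    - {"claw": 255,"dp": [0.026,0.02,0],"angular": [0,0,0]}
    - {"claw": 255,"dp": [0.026,0.02,0],"angular": [0,0,0]}
    - {"claw": 255,"dp": [0.026,0.02,0],"angular": [0,0,0]}

```text
clock: 1.43
tcp_pos: [0.2795, -0.3982, 0.2388]
orientation: [-0.0, 0.664, 0.748, 0.0]
wrist_force: [0.7, 0.8, 0.8]
finger_gap: 0.0003
```

Emit:
play_rows:
  steps:
    - {"claw": 255,"dp": [0.026,0.02,0],"angular": [0,0,0]}
    - {"claw": 255,"dp": [0.026,0.02,0],"angular": [0,0,0]}
    - {"claw": 255,"dp": [0.026,0.02,0],"angular": [0,0,0]}
    - {"claw": 255,"dp": [0.026,0.02,0],"angular": [0,0,0]}
    - {"claw": 255,"dp": [0.026,0.02,0],"angular": [0,0,0]}
    - {"claw": 255,"dp": [0.026,0.02,0],"angular": [0,0,0]}
    - {"claw": 255,"dp": [0.026,0.02,0],"angular": [0,0,0]}
    - {"claw": 255,"dp": [0.026,0.02,0],"angular": [0,0,0]}

```text
clock: 2.1
tcp_pos: [0.4134, -0.1725, 0.2391]
orientation: [-0.0, 0.663, 0.748, -0.0]
wrist_force: [-0.1, -0.3, -0.2]
finger_gap: 0.0003
```

Emit:
play_rows:
  steps:
    - {"claw": 255,"dp": [0.026,0.02,0],"angular": [0,0,0]}
    - {"claw": 255,"dp": [0.026,0.02,0],"angular": [0,0,0]}
    - {"claw": 255,"dp": [0.026,0.02,0],"angular": [0,0,0]}
    - {"claw": 255,"dp": [0.026,0.02,0],"angular": [0,0,0]}
    - {"claw": 255,"dp": [0.026,0.02,0],"angular": [0,0,0]}
    - {"claw": 255,"dp": [0.026,0.02,0],"angular": [0,0,0]}
    - {"claw": 255,"dp": [0.026,0.02,0.02],"angular": [0,0,0]}
    - {"claw": 255,"dp": [0.026,0.02,0.02],"angular": [0,0,0]}

```text
clock: 2.77
tcp_pos: [0.5486, 0.0531, 0.1997]
orientation: [0.001, 0.663, 0.748, 0.001]
wrist_force: [0.7, -0.8, 0.5]
finger_gap: 0.0
```

```bash
python3 go.py .072 .155 .08
```

```text
t 2.7667 rack xy -0.009585400766240353 0.04586090997049751 tip 0.19165300074974484 F [ 0.7 -0.8  0.5] gap 3.348614020041193e-05 q6 1.4016116042026066
dp(tool) [109.6  80.8 111.8] mm; dp(aligned) [109.1  81.6 111.7] turn deg [ 0.16  0.04 -0.25]
```

Emit:
play_rows:
  steps:
    - {"claw": 255,"dp": [0.0217,0.0165,0.0],"angular": [0,0,-0.25]}
    - {"claw": 255,"dp": [0.0217,0.0165,0.0],"angular": [0,0,0]}
    - {"claw": 255,"dp": [0.0217,0.0165,0.01],"angular": [0,0,0]}
    - {"claw": 255,"dp": [0.0217,0.0165,0.02],"angular": [0,0,0]}
    - {"claw": 255,"dp": [0.0217,0.0165,0.03],"angular": [0,0,0]}
    - {"claw": 255,"dp": [0,0,0.03],"angular": [0,0,0]}
    - {"claw": 255,"dp": [0,0,0],"angular": [0,0,0]}
    - {"claw": 255,"dp": [0,0,0],"angular": [0,0,0]}

```text
clock: 3.43
tcp_pos: [0.6133, 0.1692, 0.107]
orientation: [-0.002, 0.662, 0.75, -0.002]
wrist_force: [0.4, -0.1, 0.0]
finger_gap: 0.0
```

```bash
python3 go.py .072 .155 .066; python3 - <<'E'
from h import *
im,d,c=shot('scene'); a=cv2.resize(im[170:270,120:300,::-1],None,fx=4,fy=4,interpolation=cv2.INTER_CUBIC)
cv2.imwrite('pics/s1.png',a)
E
```

```text
t 3.4333 rack xy 0.06904318999650179 0.152994563433907 tip 0.09899800979080717 F [ 0.4 -0.1  0. ] gap 4.706332401783466e-05 q6 1.5892111938194329
dp(tool) [ 2.   3.2 33. ] mm; dp(aligned) [ 2.  3. 33.] turn deg [-0.36  0.02  0.02]
```

View pics/s1.png

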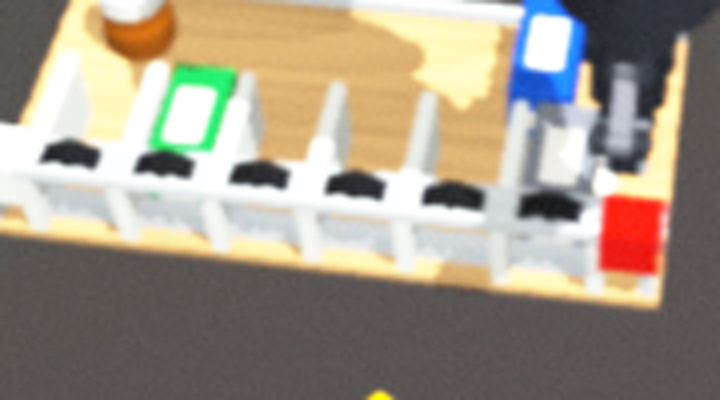

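Six tabs sit along the rail. The fingertip ends near crop (628,165), above and just behind the red plate at (632,235). I'll compare this fingertip pixel with the robot reading to remove camera bias.

```bash
python3 - <<'E'
from m import *
c=env.calibration('scene'); T=np.linalg.inv(np.array(c['world_from_camera'])); s=env.get_state(); p=s['tcp_pos']; r=s['orientation']
def pr(q):
    q=T@np.append(q,1); return c['fx']*q[0]/q[2]+c['cx'],c['fy']*q[1]/q[2]+c['cy']
for dx,dy in((0,0),(.0144,.0),(-.0144,0)):
    u,v=pr(p+[dx,dy,-.008]); print((u-120)*4,(v-170)*4)
im,d,_=shot('scene'); P=grid(d,c); m=(P[...,2]>.093)&(P[...,2]<.125)&(P[...,0]>.55); print(np.c_[np.argwhere(m),P[m].round(3)][::6] if m.sum()<200 else (m.sum(),P[m].mean(0),P[m].max(0),P[m].min(0)))
im,d,c=shot('top'); P=grid(d,c); print(env.get_state()['tcp_pos'])
E
```

```text
617.8707716185961 159.05487516761127
610.75012060775 183.2669331974971
624.8351001459978 135.37435407652083
[[2.09e+02 2.70e+02 6.25e-01 1.62e-01 1.14e-01]
 [2.09e+02 2.76e+02 6.29e-01 1.74e-01 1.24e-01]
 [2.10e+02 2.73e+02 6.28e-01 1.69e-01 1.17e-01]
 [2.10e+02 2.79e+02 6.28e-01 1.80e-01 1.20e-01]
 [2.11e+02 2.73e+02 6.30e-01 1.69e-01 1.17e-01]
 [2.11e+02 2.79e+02 6.29e-01 1.80e-01 1.19e-01]
 [2.12e+02 2.74e+02 6.31e-01 1.71e-01 1.15e-01]
 [2.12e+02 2.80e+02 6.21e-01 1.81e-01 1.06e-01]
 [2.13e+02 2.77e+02 6.29e-01 1.76e-01 1.11e-01]]
[0.61664633 0.16877851 0.11154187]
```

Emit:
play_rows:
  steps:
    - {"claw": 255,"dp": [0,0,0.015],"angular": [0,0,0]}
    - {"claw": 255,"dp": [0,0.001,0.01],"angular": [0,0,0]}
    - {"claw": 255,"dp": [0,0,0.007],"angular": [0,0,0]}
    - {"claw": 255,"dp": [0,0,0],"angular": [0,0,0]}
    - {"claw": 255,"dp": [0,0,0],"angular": [0,0,0]}
    - {"claw": 255,"dp": [0,0,0],"angular": [0,0,0]}
    - {"claw": 255,"dp": [0,0,0],"angular": [0,0,0]}
    - {"claw": 255,"dp": [0,0,0],"angular": [0,0,0]}

```text
clock: 4.25
tcp_pos: [0.617, 0.1695, 0.0779]
orientation: [0.0, 0.662, 0.75, 0.0]
wrist_force: [0.6, -0.2, -0.6]
finger_gap: 0.0
```

```bash
python3 go.py .072 .125 .0595
```

```text
t 4.25 rack xy 0.07276599270807907 0.15286107120675424 tip 0.06989549203518935 F [ 0.6 -0.2 -0.6] gap 9.989547292847549e-06 q6 1.5892915721226306
dp(tool) [-27.9  -0.8  10.4] mm; dp(aligned) [-27.9  -0.8  10.4] turn deg [ 0.06  0.   -0.01]
```

Emit:
play_rows:
  steps:
    - {"claw": 255,"dp": [0,0,0.006],"angular": [0,0,0]}
    - {"claw": 255,"dp": [-0.005,0,0],"angular": [0,0,0]}
    - {"claw": 255,"dp": [-0.005,0,0],"angular": [0,0,0]}
    - {"claw": 255,"dp": [-0.005,0,0],"angular": [0,0,0]}
    - {"claw": 255,"dp": [-0.005,0,0],"angular": [0,0,0]}
    - {"claw": 255,"dp": [-0.005,0,0.002],"angular": [0,0,0]}
    - {"claw": 255,"dp": [-0.005,0,0.002],"angular": [0,0,0]}
    - {"claw": 255,"dp": [0,0,0],"angular": [0,0,0]}

```text
clock: 4.92
tcp_pos: [0.6208, 0.1384, 0.0672]
orientation: [0.0, 0.662, 0.749, 0.0]
wrist_force: [0.8, -1.9, 2.8]
finger_gap: 0.0001
```

```bash
python3 go.py .072 .112 .0595
```

```text
t 4.9167 rack xy 0.07270089203904503 0.1215576718637538 tip 0.059239561482214494 F [ 0.8 -1.9  2.8] gap 0.00014288460640484045 q6 1.5413340684870134
dp(tool) [-9.6 -0.7 -0.3] mm; dp(aligned) [-9.6 -0.7 -0.3] turn deg [ 0.04  0.04 -0.08]
```

Emit:
play_rows:
  steps:
    - {"claw": 255,"dp": [-0.005,0,0],"angular": [0,0,0]}
    - {"claw": 255,"dp": [-0.005,0,0],"angular": [0,0,0]}
    - {"claw": 255,"dp": [-0.005,0,0],"angular": [0,0,0]}
    - {"claw": 255,"dp": [-0.003,0,0],"angular": [0,0,0]}
    - {"claw": 255,"dp": [-0.003,0,0],"angular": [0,0,0]}
    - {"claw": 255,"dp": [-0.003,0,0],"angular": [0,0,0]}
    - {"claw": 255,"dp": [-0.005,0,0],"angular": [0,0,0]}
    - {"claw": 255,"dp": [-0.005,0,0],"angular": [0,0,0]}

```text
clock: 5.58
tcp_pos: [0.6243, 0.1057, 0.067]
orientation: [-0.0, 0.662, 0.75, -0.0]
wrist_force: [-0.0, 2.2, 0.7]
finger_gap: -0.0
```

Emit:
play_rows:
  steps:
    - {"claw": 255,"dp": [-0.005,0,0],"angular": [0,0,0]}
    - {"claw": 255,"dp": [-0.005,0,0],"angular": [0,0,0]}
    - {"claw": 255,"dp": [-0.005,0,0],"angular": [0,0,0]}
    - {"claw": 255,"dp": [0,0,0],"angular": [0,0,0]}
    - {"claw": 255,"dp": [-0.005,0,0],"angular": [0,0,0]}
    - {"claw": 255,"dp": [-0.005,0,0],"angular": [0,0,0]}
    - {"claw": 255,"dp": [0,0,0],"angular": [0,0,0]}
    - {"claw": 255,"dp": [0,0,0],"angular": [0,0,0]}

```text
clock: 6.25
tcp_pos: [0.6279, 0.0801, 0.0673]
orientation: [0.001, 0.662, 0.749, -0.0]
wrist_force: [-0.0, -2.0, 2.5]
finger_gap: -0.0002
```

```bash
python3 go.py .072 .028 .0595
```

```text
t 6.25 rack xy 0.07245029104736254 0.06283432338460357 tip 0.059337874032663655 F [-0.  -2.   2.5] gap -0.00016423495819066462 q6 1.4483362834297009
dp(tool) [-34.8  -0.4  -0.1] mm; dp(aligned) [-34.8  -0.5  -0.2] turn deg [ 0.01  0.09 -0.06]
```

Emit:
play_rows:
  steps:
    - {"claw": 255,"dp": [-0.004,0,0],"angular": [0,0,0]}
    - {"claw": 255,"dp": [-0.004,0,0],"angular": [0,0,0]}
    - {"claw": 255,"dp": [-0.004,0,0],"angular": [0,0,0]}
    - {"claw": 255,"dp": [-0.004,0,0],"angular": [0,0,0]}
    - {"claw": 255,"dp": [-0.004,0,0],"angular": [0,0,0]}
    - {"claw": 255,"dp": [-0.004,0,0],"angular": [0,0,0]}
    - {"claw": 255,"dp": [-0.004,0,0],"angular": [0,0,0]}
    - {"claw": 255,"dp": [-0.004,0,0],"angular": [0,0,0]}

```text
clock: 6.92
tcp_pos: [0.6316, 0.0496, 0.0673]
orientation: [-0.0, 0.662, 0.75, 0.0]
wrist_force: [0.4, 1.5, 1.2]
finger_gap: -0.0
```

Emit:
play_rows:
  steps:
    - {"claw": 255,"dp": [-0.003,0,0],"angular": [0,0,0]}
    - {"claw": 255,"dp": [0,0,0],"angular": [0,0,0]}
    - {"claw": 255,"dp": [0,0,0],"angular": [0,0,0]}
    - {"claw": 255,"dp": [0,0,0],"angular": [0,0,0]}
    - {"claw": 255,"dp": [0,0,0],"angular": [0,0,0]}
    - {"claw": 255,"dp": [0,0,0],"angular": [0,0,0]}
    - {"claw": 255,"dp": [0,0,0],"angular": [0,0,0]}
    - {"claw": 255,"dp": [0,0,0],"angular": [0,0,0]}

```text
clock: 7.58
tcp_pos: [0.6321, 0.0463, 0.0673]
orientation: [0.0, 0.662, 0.75, -0.0]
wrist_force: [0.2, -0.9, 2.3]
finger_gap: -0.0
```

```bash
python3 go.py -.046 .145 .11
```

```text
t 7.5833 rack xy 0.0724600961591116 0.02873344410490424 tip 0.059338665910665535 F [ 0.2 -0.9  2.3] gap -4.2480093687390473e-05 q6 1.3932857441866573
dp(tool) [ 116.2 -118.5  -50.7] mm; dp(aligned) [ 116.3 -118.5  -50.7] turn deg [ 0.01  0.02 -0.01]
```

Emit:
play_rows:
  steps:
    - {"claw": 255,"dp": [0,0,-0.025],"angular": [0,0,0]}
    - {"claw": 255,"dp": [0,0,-0.025],"angular": [0,0,0]}
    - {"claw": 147,"dp": [0.01,-0.01,0],"angular": [0,0,0]}
    - {"claw": 147,"dp": [0.025,-0.025,0],"angular": [0,0,0]}
    - {"claw": 147,"dp": [0.026,-0.025,0],"angular": [0,0,0]}
    - {"claw": 147,"dp": [0.025,-0.025,0],"angular": [0,0,0]}
    - {"claw": 147,"dp": [0.02,-0.023,0],"angular": [0,0,0]}
    - {"claw": 147,"dp": [0.01,-0.01,0],"angular": [0,0,0]}

```text
clock: 8.25
tcp_pos: [0.4961, 0.1488, 0.1166]
orientation: [-0.002, 0.661, 0.75, -0.001]
wrist_force: [-0.7, -1.2, -0.9]
finger_gap: 0.0363
```

Emit:
play_rows:
  steps:
    - {"claw": 147,"dp": [0,0,0],"angular": [0,0,0]}
    - {"claw": 147,"dp": [0,0,0],"angular": [0,0,0]}
    - {"claw": 147,"dp": [0,0,0],"angular": [0,0,0]}
    - {"claw": 147,"dp": [0,0,0],"angular": [0,0,0]}
    - {"claw": 147,"dp": [0,0,0],"angular": [0,0,0]}
    - {"claw": 147,"dp": [0,0,0],"angular": [0,0,0]}
    - {"claw": 147,"dp": [0,0,0],"angular": [0,0,0]}
    - {"claw": 147,"dp": [0,0,0],"angular": [0,0,0]}

```text
clock: 8.92
tcp_pos: [0.5008, 0.1465, 0.1171]
orientation: [-0.0, 0.662, 0.749, -0.0]
wrist_force: [0.8, -0.1, 0.6]
finger_gap: 0.0358
```

```bash
python3 go.py -.046 .145 .014; python3 - <<'E'
from h import *
a,_,_=shot('scene'); b,_,_=shot('top')
f=lambda i,y,x:cv2.resize(i[y:y+110,x:x+140,::-1],None,fx=2.8,fy=2.8,interpolation=cv2.INTER_CUBIC)
cv2.imwrite('pics/s2.png',np.hstack([f(a,130,180),f(b,150,190)]))
E
```

```text
t 8.9167 rack xy -0.04538762932111216 0.1444964432023532 tip 0.10909721261136013 F [ 0.8 -0.1  0.6] gap 0.035832429295651926 q6 1.5780316967576495
dp(tool) [ 0.5 -0.6 95.1] mm; dp(aligned) [ 0.5 -0.6 95.1] turn deg [-0.01  0.01 -0.05]
```

View pics/s2.png

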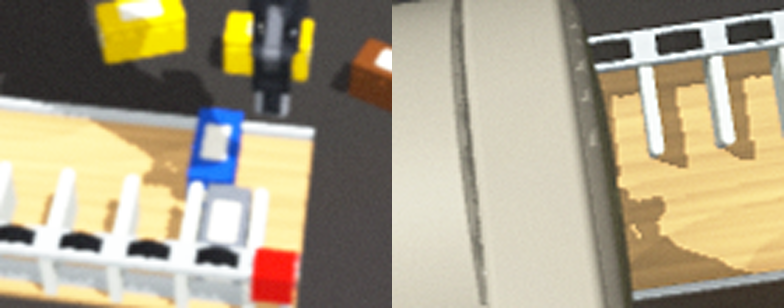

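The gripper (270,95 in the left panel) is outside the blue case (216,145), at the red end. It's clear of the grey case, so I lower it into the tray.

Emit:
play_rows:
  steps:
    - {"claw": 147,"dp": [0.001,0,0.02],"angular": [0,0,0]}
    - {"claw": 147,"dp": [0,0,0.025],"angular": [0,0,0]}
    - {"claw": 147,"dp": [0,0,0.025],"angular": [0,0,0]}
    - {"claw": 147,"dp": [0,0,0.014],"angular": [0,0,0]}
    - {"claw": 147,"dp": [0,0,0.009],"angular": [0,0,0]}
    - {"claw": 147,"dp": [0,0,0.005],"angular": [0,0,0]}
    - {"claw": 147,"dp": [0,0,0],"angular": [0,0,0]}
    - {"claw": 147,"dp": [0,0,0],"angular": [0,0,0]}

```text
clock: 9.68
tcp_pos: [0.501, 0.148, 0.0198]
orientation: [0.0, 0.662, 0.75, 0.0]
wrist_force: [0.7, 1.1, -0.2]
finger_gap: 0.0363
```

Emit:
play_rows:
  steps:
    - {"claw": 147,"dp": [0,0,0],"angular": [0,0,0]}
    - {"claw": 147,"dp": [0,0,0],"angular": [0,0,0]}
    - {"claw": 147,"dp": [-0.004,0,0],"angular": [0,0,0]}
    - {"claw": 147,"dp": [-0.003,0,0],"angular": [0,0,0]}
    - {"claw": 147,"dp": [-0.003,0,0],"angular": [0,0,0]}
    - {"claw": 147,"dp": [-0.003,0,0],"angular": [0,0,0]}
    - {"claw": 147,"dp": [-0.003,0,0],"angular": [0,0,0]}
    - {"claw": 147,"dp": [-0.003,0,0],"angular": [0,0,0]}

```text
clock: 10.35
tcp_pos: [0.5028, 0.1288, 0.0193]
orientation: [-0.0, 0.662, 0.75, 0.0]
wrist_force: [0.4, 0.8, 0.7]
finger_gap: 0.0363
```

```bash
python3 go.py -.046 .052 .010
```

```text
t 10.35 rack xy -0.04559186940765214 0.1266120908969369 tip 0.01131650640803683 F [0.4 0.8 0.7] gap 0.03627770502733665 q6 1.54243242895063
dp(tool) [-74.6  -0.4   1.3] mm; dp(aligned) [-74.6  -0.4   1.3] turn deg [ 0.01 -0.02 -0.02]
```

Emit:
play_rows:
  steps:
    - {"claw": 147,"dp": [-0.004,0,0],"angular": [0,0,0]}
    - {"claw": 147,"dp": [-0.004,0,0],"angular": [0,0,0]}
    - {"claw": 147,"dp": [-0.004,0,0],"angular": [0,0,0]}
    - {"claw": 147,"dp": [-0.004,0,0],"angular": [0,0,0]}
    - {"claw": 147,"dp": [-0.004,0,0],"angular": [0,0,0]}
    - {"claw": 147,"dp": [-0.004,0,0],"angular": [0,0,0]}
    - {"claw": 147,"dp": [-0.004,0,0],"angular": [0,0,0]}
    - {"claw": 147,"dp": [-0.004,0,0],"angular": [0,0,0]}

```text
clock: 11.02
tcp_pos: [0.5068, 0.0969, 0.0193]
orientation: [0.0, 0.662, 0.75, -0.0]
wrist_force: [-0.8, 1.9, 1.2]
finger_gap: 0.036
```

Emit:
play_rows:
  steps:
    - {"claw": 147,"dp": [-0.004,0,0],"angular": [0,0,0]}
    - {"claw": 147,"dp": [-0.004,0,0],"angular": [0,0,0]}
    - {"claw": 147,"dp": [-0.004,0,0],"angular": [0,0,0]}
    - {"claw": 147,"dp": [-0.004,0,0],"angular": [0,0,0]}
    - {"claw": 147,"dp": [-0.004,0,0],"angular": [0,0,0]}
    - {"claw": 147,"dp": [-0.004,0,0],"angular": [0,0,0]}
    - {"claw": 147,"dp": [-0.004,0,0],"angular": [0,0,0]}
    - {"claw": 147,"dp": [0,0,0],"angular": [0,0,0]}

```text
clock: 11.68
tcp_pos: [0.5103, 0.0686, 0.0192]
orientation: [0.0, 0.662, 0.749, -0.0]
wrist_force: [0.2, -0.6, -0.5]
finger_gap: 0.0362
```

```bash
python3 go.py -.046 .052 .010; cat > c.py <<'E'
from m import *
import sys
n='scene'; im,d,c=shot(n); P=grid(d,c); h=cv2.cvtColor(im,cv2.COLOR_RGB2HSV).astype(int)
bm=cen((h[...,0]>100)&(h[...,0]<130)&(h[...,1]>130)&(h[...,2]>60))[1]
bm=cv2.morphologyEx(bm.astype(np.uint8),cv2.MORPH_CLOSE,np.ones((15,15)))>0
t=bm&(P[...,2]>.041)&(P[...,2]<.052); r=cv2.minAreaRect(P[t][:,:2].astype(np.float32)); 
yaw=.1251; w=np.array(r[0])-[.56533,.01046]; k,s=np.cos(yaw),np.sin(yaw)
print('case rack (scene frame)',w@[k,s],w@[-s,k],'rect',r,'yaw err',r[2]-7.17,'npx',t.sum(),'z',P[t][:,2].mean())
cv2.imwrite(f'pics/{sys.argv[1]}.png',cv2.resize(im[110:250,100:290,::-1],None,fx=4,fy=4,interpolation=cv2.INTER_CUBIC))
E
python3 c.py s3
```

```text
t 11.6833 rack xy -0.04564274481528011 0.06597950447190766 tip 0.011230944354943269 F [ 0.2 -0.6 -0.5] gap 0.03617163764817445 q6 1.4254361642617084
dp(tool) [-14.   -0.3   1.2] mm; dp(aligned) [-14.   -0.4   1.2] turn deg [-0.    0.04 -0.06]
case rack (scene frame) -0.028939874360536553 0.033896386546212055 rect ((0.5323868989944458, 0.04048055037856102), (0.09989017993211746, 0.027360694482922554), 18.789871215820312) yaw err 11.619871215820313 npx 283 z 0.04644779053833323
```

View pics/s3.png

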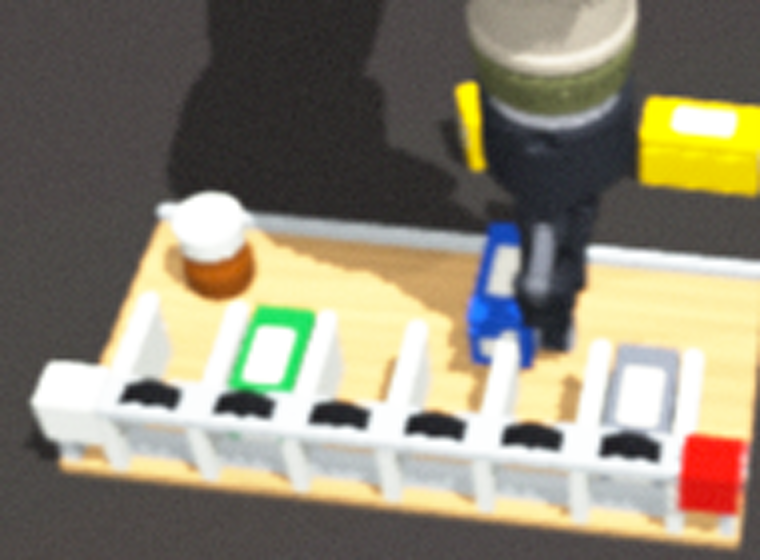

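The blue case (500,295) is square, with its front overlapping the divider nose at (505,345). About 13 mm more is needed to face the gap between the noses at (418,330) and (505,345).

Emit:
play_rows:
  steps:
    - {"claw": 147,"dp": [-0.004,0,0],"angular": [0,0,0]}
    - {"claw": 147,"dp": [-0.004,0,0],"angular": [0,0,0]}
    - {"claw": 147,"dp": [-0.004,0,0],"angular": [0,0,0]}
    - {"claw": 147,"dp": [-0.001,0,0],"angular": [0,0,0]}
    - {"claw": 147,"dp": [0,0,0],"angular": [0,0,0]}
    - {"claw": 147,"dp": [0,0,0],"angular": [0,0,0]}
    - {"claw": 147,"dp": [0.015,0,0],"angular": [0,0,0]}
    - {"claw": 147,"dp": [0.02,0,0],"angular": [0,0,0]}

```text
clock: 12.4
tcp_pos: [0.5079, 0.0906, 0.0194]
orientation: [0.0, 0.663, 0.749, -0.0]
wrist_force: [0.3, -0.2, -0.5]
finger_gap: 0.0359
```

Emit:
play_rows:
  steps:
    - {"claw": 147,"dp": [0.02,0,0],"angular": [0,0,0]}
    - {"claw": 147,"dp": [0,0,-0.03],"angular": [0,0,0]}
    - {"claw": 147,"dp": [0,0,-0.04],"angular": [0,0,0]}
    - {"claw": 255,"dp": [0,-0.03,0],"angular": [0,0,0]}
    - {"claw": 255,"dp": [0,-0.03,0],"angular": [0,0,0]}
    - {"claw": 255,"dp": [0,0,0],"angular": [0,0,0]}
    - {"claw": 255,"dp": [0,0,0],"angular": [0,0,0]}
    - {"claw": 255,"dp": [0,0,0],"angular": [0,0,0]}

```text
clock: 13.07
tcp_pos: [0.4461, 0.1038, 0.0896]
orientation: [0.001, 0.662, 0.75, 0.0]
wrist_force: [0.2, -0.3, 0.5]
finger_gap: 0.0001
```

```bash
python3 go.py -.115 .024 .02; python3 c.py s4
```

```text
t 13.0667 rack xy -0.10503712295914865 0.10892080389616335 tip 0.08159556598036555 F [ 0.2 -0.3  0.5] gap 0.00013000098924413871 q6 1.4995646873408401
dp(tool) [-84.9 -10.1  61.6] mm; dp(aligned) [-84.9 -10.   61.6] turn deg [ 0.09  0.01 -0.  ]
case rack (scene frame) -0.04541664707547735 0.027181298346547547 rect ((0.516876757144928, 0.03176206722855568), (0.07303965836763382, 0.033958178013563156), 7.159053325653076) yaw err -0.010946674346923757 npx 406 z 0.04600994922468799
```

View pics/s4.png

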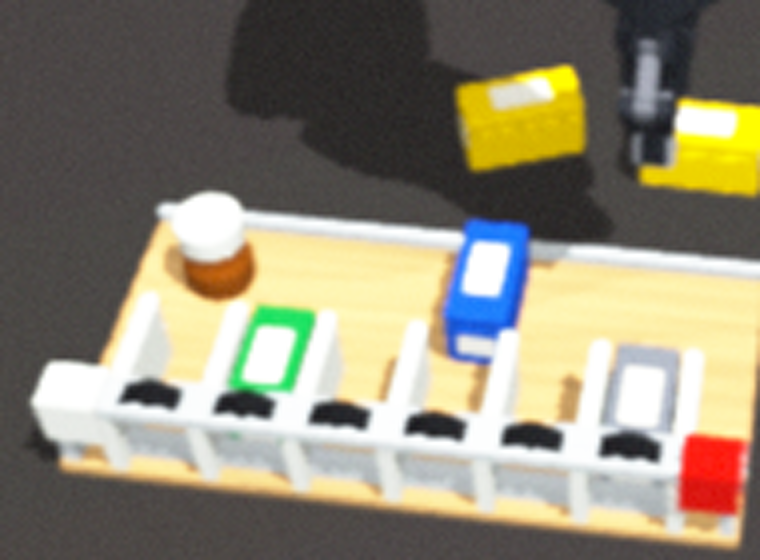

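The case (487,285) is square, but sits about 3 mm towards the red end of gap 3. I'll give it one small two-finger nudge before pushing it in.

Emit:
play_rows:
  steps:
    - {"claw": 147,"dp": [0,0.03,0],"angular": [0,0,0]}
    - {"claw": 147,"dp": [0,0.03,0],"angular": [0,0,0]}
    - {"claw": 147,"dp": [0,0,0],"angular": [0,0,0]}
    - {"claw": 147,"dp": [0,0,0.03],"angular": [0,0,0]}
    - {"claw": 147,"dp": [0,0,0.025],"angular": [0,0,0]}
    - {"claw": 147,"dp": [0,0,0.015],"angular": [0,0,0]}
    - {"claw": 147,"dp": [-0.02,0,0],"angular": [0,0,0]}
    - {"claw": 147,"dp": [-0.02,0,0],"angular": [0,0,0]}

```text
clock: 13.78
tcp_pos: [0.5093, 0.0717, 0.0173]
orientation: [-0.001, 0.661, 0.75, -0.001]
wrist_force: [-0.5, -0.2, 0.5]
finger_gap: 0.0361
```

Emit:
play_rows:
  steps:
    - {"claw": 147,"dp": [-0.009,0,0],"angular": [0,0,0]}
    - {"claw": 147,"dp": [-0.003,0,0],"angular": [0,0,0]}
    - {"claw": 147,"dp": [-0.003,0,0],"angular": [0,0,0]}
    - {"claw": 147,"dp": [-0.003,0,0],"angular": [0,0,0]}
    - {"claw": 147,"dp": [0,0,0],"angular": [0,0,0]}
    - {"claw": 147,"dp": [0,0,0],"angular": [0,0,0]}
    - {"claw": 147,"dp": [0,0,0],"angular": [0,0,0]}
    - {"claw": 147,"dp": [0,0,0],"angular": [0,0,0]}

```text
clock: 14.45
tcp_pos: [0.5122, 0.054, 0.0194]
orientation: [0.0, 0.662, 0.75, 0.0]
wrist_force: [0.1, 0.6, 0.3]
finger_gap: 0.036
```

Emit:
play_rows:
  steps:
    - {"claw": 147,"dp": [0.02,0,0],"angular": [0,0,0]}
    - {"claw": 147,"dp": [0.02,0,0],"angular": [0,0,0]}
    - {"claw": 147,"dp": [0.015,0,0],"angular": [0,0,0]}
    - {"claw": 147,"dp": [0,0,-0.03],"angular": [0,0,0]}
    - {"claw": 147,"dp": [0,0,-0.04],"angular": [0,0,0]}
    - {"claw": 255,"dp": [0,-0.03,0],"angular": [0,0,0]}
    - {"claw": 255,"dp": [0,-0.04,0],"angular": [0,0,0]}
    - {"claw": 255,"dp": [0,0,0],"angular": [0,0,0]}

```text
clock: 15.12
tcp_pos: [0.4249, 0.0995, 0.0872]
orientation: [-0.005, 0.661, 0.75, -0.004]
wrist_force: [-2.4, -0.8, -0.5]
finger_gap: 0.0009
```

```bash
python3 c.py s5;python3 go.py -.115 .024 .02
```

```text
case rack (scene frame) -0.044945354040644654 0.02467632661518477 rect ((0.5176569223403931, 0.029335476458072662), (0.07116197049617767, 0.03375798836350441), 7.416705131530762) yaw err 0.2467051315307618 npx 407 z 0.045999136050555674
t 15.1667 rack xy -0.12200761128649054 0.1068283988859037 tip 0.0801344554489957 F [ 0.1  0.  -0.7] gap 8.293319026281905e-05 q6 1.4912127307462042
dp(tool) [-82.9   7.4  60. ] mm; dp(aligned) [-82.8   7.   60.1] turn deg [-0.39 -0.03  0.04]
```

Emit:
play_rows:
  steps:
    - {"claw": 255,"dp": [-0.02,0,0],"angular": [0,0,0]}
    - {"claw": 255,"dp": [-0.03,0,0],"angular": [0,0,0]}
    - {"claw": 255,"dp": [-0.025,0,0],"angular": [0,0,0]}
    - {"claw": 255,"dp": [-0.008,0,0],"angular": [0,0,0]}
    - {"claw": 255,"dp": [0,0,0.02],"angular": [0,0,0]}
    - {"claw": 255,"dp": [0,0,0.025],"angular": [0,0,0]}
    - {"claw": 255,"dp": [0,0,0.015],"angular": [0,0,0]}
    - {"claw": 255,"dp": [0,0,0],"angular": [0,0,0]}

```text
clock: 15.83
tcp_pos: [0.4441, 0.0177, 0.0266]
orientation: [-0.002, 0.662, 0.75, -0.001]
wrist_force: [-0.3, -1.2, 0.9]
finger_gap: -0.0002
```

Emit:
play_rows:
  steps:
    - {"claw": 255,"dp": [0,0,0],"angular": [0,0,0]}
    - {"claw": 255,"dp": [0,0,0],"angular": [0,0,0]}
    - {"claw": 255,"dp": [0,0,0],"angular": [0,0,0]}
    - {"claw": 255,"dp": [0,0,0],"angular": [0,0,0]}
    - {"claw": 255,"dp": [0,0,0],"angular": [0,0,0]}
    - {"claw": 255,"dp": [0,0,0],"angular": [0,0,0]}
    - {"claw": 255,"dp": [0,0,0],"angular": [0,0,0]}
    - {"claw": 255,"dp": [0,0,0],"angular": [0,0,0]}

```text
clock: 16.5
tcp_pos: [0.4463, 0.0171, 0.0295]
orientation: [0.0, 0.662, 0.75, 0.0]
wrist_force: [-0.2, 0.1, -0.5]
finger_gap: 0.0001
```

```bash
python3 go.py -.0185 .024 .02
```

```text
t 16.5 rack xy -0.11555805988780143 0.022856543076066885 tip 0.021481666381636337 F [-0.2  0.1 -0.5] gap 0.00010115413498776692 q6 1.3048536002134712
dp(tool) [ 1.2 97.1  1.5] mm; dp(aligned) [ 1.1 97.1  1.5] turn deg [ 0.02  0.01 -0.01]
```

Emit:
play_rows:
  steps:
    - {"claw": 255,"dp": [0.001,0.006,0],"angular": [0,0,0]}
    - {"claw": 255,"dp": [0,0.006,0],"angular": [0,0,0]}
    - {"claw": 255,"dp": [0,0.005,0],"angular": [0,0,0]}
    - {"claw": 255,"dp": [0,0.004,0],"angular": [0,0,0]}
    - {"claw": 255,"dp": [0,0.004,0],"angular": [0,0,0]}
    - {"claw": 255,"dp": [0,0.005,0],"angular": [0,0,0]}
    - {"claw": 255,"dp": [0,0.005,0],"angular": [0,0,0]}
    - {"claw": 255,"dp": [0,0.005,0],"angular": [0,0,0]}

```text
clock: 17.17
tcp_pos: [0.4862, 0.0232, 0.0292]
orientation: [-0.0, 0.662, 0.75, -0.0]
wrist_force: [0.6, -0.0, -0.8]
finger_gap: 0.0001
```

Emit:
play_rows:
  steps:
    - {"claw": 255,"dp": [0,0.005,0],"angular": [0,0,0]}
    - {"claw": 255,"dp": [0,0.005,0],"angular": [0,0,0]}
    - {"claw": 255,"dp": [0,0.005,0],"angular": [0,0,0]}
    - {"claw": 255,"dp": [0,0.005,0],"angular": [0,0,0]}
    - {"claw": 255,"dp": [0,0.005,0],"angular": [0,0,0]}
    - {"claw": 255,"dp": [0,0.005,0],"angular": [0,0,0]}
    - {"claw": 255,"dp": [0,0.005,0],"angular": [0,0,0]}
    - {"claw": 255,"dp": [0,0.005,0],"angular": [0,0,0]}

```text
clock: 17.83
tcp_pos: [0.5259, 0.0281, 0.0293]
orientation: [0.0, 0.662, 0.75, -0.0]
wrist_force: [-0.4, 0.8, -0.4]
finger_gap: -0.0003
```

```bash
python3 go.py -.0185 .024 .02; python3 c.py s6
```

```text
t 17.8333 rack xy -0.03520733090707727 0.02386181675826838 tip 0.02126611683963446 F [-0.4  0.8 -0.4] gap -0.0002512405106024319 q6 1.347489016647013
dp(tool) [ 0.1 16.7  1.3] mm; dp(aligned) [ 0.1 16.7  1.3] turn deg [-0.    0.01 -0.01]
case rack (scene frame) 0.013089123056609687 0.023997044476861296 rect ((0.5753226280212402, 0.03590269386768341), (0.07190732657909393, 0.032683465629816055), 6.396769046783447) yaw err -0.7732309532165527 npx 415 z 0.04629777290621283
```

View pics/s6.png

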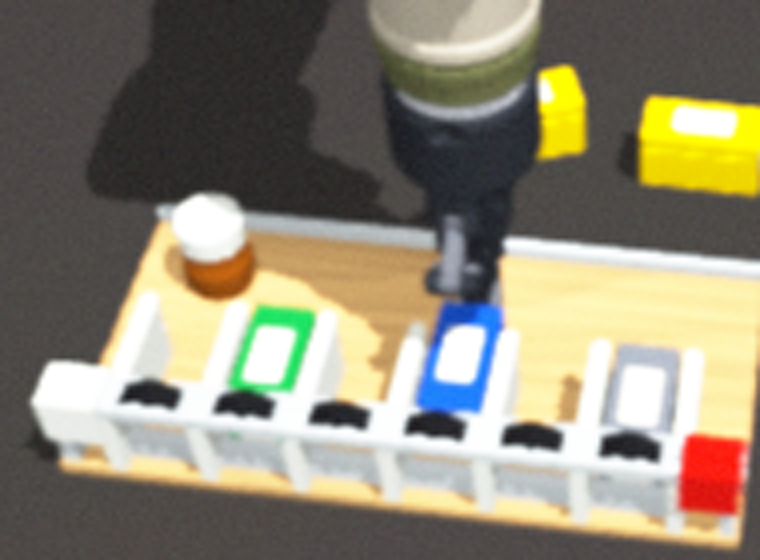

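The blue case (460,360) is square and entering the gap behind the third tab (435,425). About 17–18 mm remains.

Emit:
play_rows:
  steps:
    - {"claw": 255,"dp": [0,0.004,0],"angular": [0,0,0]}
    - {"claw": 255,"dp": [0,0.003,0],"angular": [0,0,0]}
    - {"claw": 255,"dp": [0,0.003,0],"angular": [0,0,0]}
    - {"claw": 255,"dp": [0,0.002,0],"angular": [0,0,0]}
    - {"claw": 255,"dp": [0,0.002,0],"angular": [0,0,0]}
    - {"claw": 255,"dp": [0,0.001,0],"angular": [0,0,0]}
    - {"claw": 255,"dp": [0,0.001,0],"angular": [0,0,0]}
    - {"claw": 255,"dp": [0,0,0],"angular": [0,0,0]}

```text
clock: 18.55
tcp_pos: [0.5415, 0.03, 0.0293]
orientation: [0.0, 0.662, 0.75, 0.0]
wrist_force: [-0.4, 1.0, -0.4]
finger_gap: 0.0002
```

```bash
python3 go.py -.0185 .024 .02
```

```text
t 18.55 rack xy -0.019514894114152657 0.023823141137739864 tip 0.021294088730145357 F [-0.4  1.  -0.4] gap 0.00020257217011400295 q6 1.3539452756039696
dp(tool) [0.2 1.  1.3] mm; dp(aligned) [0.2 1.  1.3] turn deg [ 0.01  0.01 -0.02]
```

Not at the stop yet; continuing in millimetres and watching the force.

Emit:
play_rows:
  steps:
    - {"claw": 255,"dp": [0,0.001,0],"angular": [0,0,0]}
    - {"claw": 255,"dp": [0,0.001,0],"angular": [0,0,0]}
    - {"claw": 255,"dp": [0,0.001,0],"angular": [0,0,0]}
    - {"claw": 255,"dp": [0,0,0],"angular": [0,0,0]}
    - {"claw": 255,"dp": [0,0,0],"angular": [0,0,0]}
    - {"claw": 255,"dp": [0,0,0],"angular": [0,0,0]}
    - {"claw": 255,"dp": [0,0,0],"angular": [0,0,0]}
    - {"claw": 255,"dp": [0,0,0],"angular": [0,0,0]}

```text
clock: 19.22
tcp_pos: [0.5416, 0.0302, 0.029]
orientation: [-0.001, 0.662, 0.75, -0.002]
wrist_force: [-7.4, -2.0, 4.4]
finger_gap: 0.0001
```

```bash
python3 go.py -.0185 .024 .02; python3 c.py s7
```

```text
t 19.2167 rack xy -0.019353241715722044 0.02394410336973485 tip 0.020974122163025844 F [-7.4 -2.   4.4] gap 0.00011422502420258256 q6 1.3551431988199596
dp(tool) [0.1 0.9 1. ] mm; dp(aligned) [0.1 0.9 1. ] turn deg [-0.27  0.01 -0.03]
case rack (scene frame) 0.021656322395647475 0.023875470779164056 rect ((0.5838380455970764, 0.03685103356838226), (0.057853665202856064, 0.03288609907031059), 5.5298237800598145) yaw err -1.6401762199401855 npx 333 z 0.04614632105307875
```

Emit:
play_rows:
  steps:
    - {"claw": 255,"dp": [0,-0.01,0],"angular": [0,0,0]}
    - {"claw": 255,"dp": [0,-0.025,0],"angular": [0,0,0]}
    - {"claw": 255,"dp": [0,-0.03,0],"angular": [0,0,0]}
    - {"claw": 255,"dp": [0,-0.03,0],"angular": [0,0,0]}
    - {"claw": 255,"dp": [0,-0.01,0],"angular": [0,0,0]}
    - {"claw": 255,"dp": [0,0,-0.03],"angular": [0,0,0]}
    - {"claw": 255,"dp": [0,0,-0.03],"angular": [0,0,0]}
    - {"claw": 255,"dp": [0,0,-0.03],"angular": [0,0,0]}

```text
clock: 19.93
tcp_pos: [0.4399, 0.0174, 0.1204]
orientation: [-0.0, 0.662, 0.75, 0.0]
wrist_force: [1.0, -0.5, 0.4]
finger_gap: 0.0004
```

```bash
python3 c.py s8; python3 - <<'E'
from m import *
im,d,c=shot('scene'); P=grid(d,c); h=cv2.cvtColor(im,cv2.COLOR_RGB2HSV).astype(int)
k,s=np.cos(.1251),np.sin(.1251); W=P[...,:2]-[.56533,.01046]; x=W@[k,s]; y=W@[-s,k]
T=(P[...,2]>.040)&(P[...,2]<.052)
for n,yc in(('blue',.024),('green',-.072),('grey',.12)):
    m=T&(abs(y-yc)<.012)&(x>-.03)&(x<.03); xs=[x[m&(abs(y-yc-o)<.003)].min() for o in(-.009,-.003,.003,.009)]; print(n,np.round(xs,4))
j=(P[...,2]>.05)&(P[...,2]<.062)&(x<-.02)&(x>-.09)&(y<-.1); print('jar',x[j].mean(),y[j].mean())
f=np.load('scene0.npz'); P=grid(f['d'],c); W=P[...,:2]-[.56533,.01046]; x=W@[k,s]; y=W@[-s,k]
j=(P[...,2]>.05)&(P[...,2]<.062)&(x<-.02)&(x>-.09)&(y<-.1); print('jar0',x[j].mean(),y[j].mean())
E
```

```text
case rack (scene frame) 0.023762753326419084 0.02396712781599522 rect ((0.5859165787696838, 0.0372048020362854), (0.054702553898096085, 0.032656554132699966), 5.5715227127075195) yaw err -1.5984772872924804 npx 309 z 0.046287764093516134
blue [-0.0059 -0.0052 -0.0047 -0.0062]
green [-0.0069 -0.008  -0.0069 -0.0052]
grey [-0.0035 -0.0057 -0.0056 -0.0071]
jar -0.05109888153960284 -0.12659993600421546
jar0 -0.05079924372450673 -0.12659596875684434
```

View pics/s8.png

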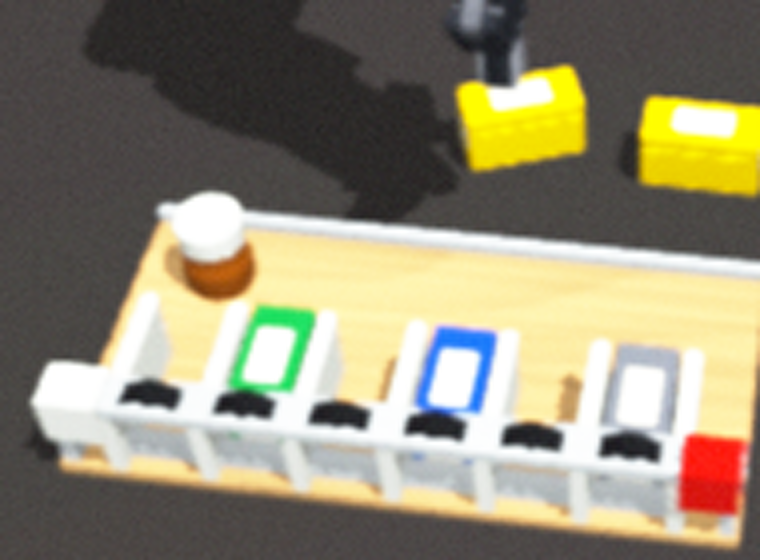

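The blue case (458,370) is in the third gap. Its near end is level with the filed cases, it met the stop at 7 N, and the fingers are clear above.

```bash
python3 -c "
from workcell import env
print(env.hand_in())"
```

```text
the job is handed in; nothing more can be done
None
```

I pressed the first three tabs in turn and pushed the blue case fully home in the third gap from the red end. The job was handed in at about 20 s on the robot's clock; no verdict is reported at hand-in.

- **Tabs:** The red end is at +y. I ran the closed fingertips along the rail at z ≈ 59 mm without lifting, over tabs 1, 2 and 3, and stopped at y ≈ 29 mm. The upward force stood at 2.3–2.8 N on each tab, as it should with the tab pressed.
- **Case:** I pushed it along the tray with two fingers, gave it one 3 mm corrective nudge, then pushed it in with closed fingers until it met the stop at about 7 N.
- **Last checks:** The case is at y ≈ 24.0 mm. Its near end, at about -5.5 mm, is level with the two filed cases, and the top camera-measured height matches a case standing on the floor. The jar moved less than 1 mm, and the gripper is clear of everything.
- **Doubtful or unmeasured:** The last yaw reading was 1.6° off square, but the rail hides part of the case there; it read 0.2° before going in. I judged the filed cases by eye as unmoved. I did not recheck the brush, but the arm never went near it.

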